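Refit a pipe-rest roller and secure it with its R-clip

ROBOT

A 6-joint arm with a two-finger parallel gripper is mounted at the origin on the work surface. World frame = base frame: x ahead of the robot, y to its left, z up, the work surface at z = 0. Lengths are in m, angles in rad, forces in N, time in s.
With the tool pointing down it reaches from about 0.35 to 0.875 m from the base axis. Payload 4.2 kg.
Tool frame: the origin (TCP) lies at the very end of the fingers, on their centre line; the grasp point (between the pads) lies 19 mm behind it; z points along the fingers, x is the direction in which the jaws open and shut, and the axes are right-handed (so a half turn about z gives the same grasp; the last joint's range is limited). The gripper opens to 85 mm and grips with 20 to 120 N. Pads are 22 mm wide; open, the fingers measure 114 mm over their backs; the gripper's body (76 mm by 85 mm) begins 54 mm behind the grasp point. The pads swing forward as they close: fully open they stand 13 mm farther back than shut.
Start: joints at [1.363, 0.385, 0.008, 0, -1.194, -0.259], TCP at [0.281, 0.558, 0.231] pointing down, gripper open.
Joint ranges: [-3.14, 3.14], [-1.21, 2.06], [-1.07, 1.41], [-3.16, 2.05], [-2.99, -0.16], [-3.1, 3.1]. Speed limits (rad/s): [2.79, 2.79, 3.14, 3.14, 3.14, 3.14].

INTERFACE

Orientations are given as a rotation vector (axis times angle).
In Python, from cell import ctrl, optics gives the robot as it stands.
- The arm moves only by the shell command python3 -m pendant 'ROWS' [FORCE]. ROWS is JSON, a list that holds one entry, the list of rows, each a list of 7 numbers: the shift along the tool's x, y, z in cm, then the turn, a rotation vector about the tool's x, y, z in degrees, then the opening, from -1 (shut) to 1 (fully open), so that 0 is half open. A call has 1 to 8 rows; each row shifts and turns the pose as measured when the row begins, along the tool's axes as they then stand; what a row does not reach is not made up. A row lasts 1/8 s, in which the tool goes at most 62.5 mm and 10.7 degrees, less where a joint would pass 70% of its speed; a pose out of reach is approached as far as the arm can. A call is refused whole if a number of a shift passes 6.25 or a number of a turn 10.7, either way. A call with a gripper value outside its range is refused whole. The fingers move at their own pace and stop on an object; FORCE is the grip in N (left out, the last holds). Time passes only in rows, so rows that do not move let the fingers close. It gives the time, the measured TCP pose, the force and the opening at its end, in the units of the state.
- ctrl.state(): the state, without advancing time (a new reading comes with each control period).
- optics.grab_frame(name): name is "scene" or "top" or "wrist"; returns the picture (480x640x3 uint8, red, green, blue); there is no depth.
- optics.get_calibration(name): a dict with "fx", "fy", "cx", "cy" (pixels), "R" (3x3) and "t" (3): a world point X has camera coordinates R X + t; the wrist camera has in their place "mount" (4x4, takes a point from camera to tool coordinates, whose origin is the TCP and whose axes are the tool frame's). Camera axes: x right, y down, z forward; pixel columns grow to the right and rows downward; lengths in m; the calibration is good to about 2 mm. A picture is of the moment at which its call begins: read the wrist's pose just before it. get_calibration takes no time and is no camera call.
- ctrl.sign_off(): hands the job in, once; it reports no verdict.
The state is a dict: "clock": time; "joint_pos": joint angles; "joint_velocities": joint speeds; "tau": joint torques, N m; "eef_pos": TCP position; "tcp_rot": TCP orientation; "contact_force": force on the tool from outside, world axes, zero at the start; "wrist_torque": the same for the moment, N m; "gripper_width": finger opening in m.
Only numpy, scipy, OpenCV 4.12 (cv2) and the standard library are available. Lean on these libraries where they do the work, as an engineer would, in place of code of your own. Each camera call takes 0.05 s, during which the arm holds its last target. There are 200 camera calls.

TASK

Slip the loose black roller onto the bare axle of the green pipe-rest bracket until it is fully down, then secure it with the R-clip: push the clip's straight leg through the cross-hole of the axle, while its bent leg rides over the outside of the axle, until the clip snaps home with the axle in the hollow of its bent leg. The axle can turn in the bracket, so its hole seldom points just where the bracket suggests: find it by feel, ease the clip in gently and never ram it (25 N between clip and axle is too much). Leave the other things on the bench where they are, and let go at the end.

Things in the scene. Friction and masses are not known exactly. Their poses are not given: they have to be found in the camera images.
- bracket: Green steel bracket fixed to the bench, lying flat: plate 173 x 84 mm, 10 mm thick, with two upright steel axles 84 mm apart. Origin on the bench under the bare axle, z up, x towards the second axle, which already has its roller and R-clip (at x = 84 mm, 63 mm high; its clip lies along y, x = 65 to 87 mm). A tube 40 mm high then runs on to x = 218 mm. The -x side of the bare axle is free.
- axle_hole (a point): Centre of the bare axle's cross-hole, on the axle's axis, 45.5 mm above the bench; its axes are the bracket's and do not turn with the axle. The axle is 20 mm thick, its chamfered top end 63 mm above the bench. The hole, 9 mm wide and high, runs level right through, its mouths barely eased: a tip aimed within some 10 degrees of it goes in. Only its end on the -x side has free room.
- axle_top (a point): Top of the bare axle, on its axis, 63 mm above the bench (bracket's axes). The axle turns stiffly (0.15 N m, to 57 degrees either way) in the bracket: its hole starts anywhere within 49 degrees either side of the bracket's x axis. It stays put when pressed radially, and a leg inside it bears on its walls until both are in line. A black line on this end runs along the hole.
- roller_mid (a point): Centre of the loose roller (half-way up): black tyre 56 mm across on a steel hub, 26 mm high, bore 23 mm right through, 180 g, the same both ways up. It starts flat on the bench, bore upright (its z). Fully down on the axle, it rests on a shoulder 14 mm above the bench and this point is 18.5 mm below axle_hole.
- roller: The same roller; origin at the centre of its underside, z along its bore.
- clip: R-clip of 6 mm steel wire, 114 mm long, 26 mm wide, 70 g, flat on the bench. Origin under the centre of its loop, z up, x along the straight leg towards its tip. The loop is a rigid oblong with straight sides at y = -10 and +10 mm (wire centres), x = -12 to +14 mm. The straight leg lies at y = -10 mm, its tip at x = 89 mm; the bent leg is on the y = +10 mm side.
- clip_loop (a point): Centre of the clip's loop, half-way up the wire (3 mm above its underside): grip it here across its 26 mm width (along its y), which leaves both legs free. Axes as the clip's.
- clip_seat (a point): Point on the straight leg's centre line, at (46, -10) mm of the clip: it lies at the centre of the axle's cross-hole when the clip is home. Axes as the clip's.
- clip_tip (a point): The very tip of the straight leg (round end), at (89, -10) mm of the clip. Axes as the clip's.
- clip_crest (a point): Crest of the bent leg, at (57, -0.5) mm of the clip at rest. The bent leg springs about (14, 10) mm: from there it dips to a neck at (34, -0.5), has a hollow for the axle about x = 46 mm, comes closest at the crest and flares to its end (68, 6). Passing a 20 mm axle, the crest spreads by some 3.5 mm, which takes 4 to 10 N of push.
- jacks: Bystander, leave alone: glassblower's jacks, steel spring tongs about 240 x 80 mm, lying flat. Origin under its middle.
- spanner: Bystander, leave alone: open steel spanner 170 mm long, lying flat. Origin under its middle.
- hammer: Bystander, leave alone: hammer lying on its side. Origin under its middle.
- wax_tin: Bystander, leave alone: round aluminium tin, 66 mm across, 28 mm high. Origin under its middle.
- trolley_wheel: Bystander, leave alone: rusty steel wheel 72 mm across, 28 mm thick, far too wide for this bracket. Origin under its middle.
- wood_block: Bystander, leave alone: wooden shaping cup with a handle, 84 mm across, 50 mm high. Origin under its middle.
- paddle: Bystander, leave alone: flat wooden paddle, 16 mm thick, with a handle. Origin under its middle.
There are look-alikes about, which are no part of the job. What is shaped like the roller but turquoise is not meant.

How it is judged:
On the way, in this order (a step that is already met when the one before it is completed fails the run):
1. the roller is fully down on the bare axle (horizontal distance between roller_mid and axle_hole below 0.004 m and z of roller_mid in the frame of axle_hole between -0.0205 and -0.0165 m and angle between the z axis of roller_mid and the z axis of axle_hole, either way round below 0.1 rad), for 0.2 s.
2. the R-clip is through the cross-hole and home around the axle (all of step 1 and distance between clip_seat and axle_hole below 0.006 m and angle between the z axis of clip_seat and the z axis of axle_hole, either way round below 0.35 rad), for 0.2 s.
At the end, for the whole second after the job is handed in: The roller sits on the bare axle, its centre within 4 mm of the axle's axis, 16.5 to 20.5 mm below the hole's centre and level within 0.1 rad; the clip's seat point is within 6 mm of the centre of the cross-hole and the clip lies level within 0.35 rad; both are at rest (under 20 mm/s) (all of step 2 and linear speed of each of clip, roller below 0.02 m/s); the robot touches nothing.
It fails at once if the clip is pressed against the bracket or its axle with more than 25 N (contact force between clip and bracket above 25 N).
It fails at once if a bystander is moved by more than 30 mm (distance of any of jacks, spanner, hammer, wax_tin, trolley_wheel, wood_block, paddle from where it was at the start of the episode above 0.03 m).
It also fails if it takes over 72 s, if anything falls off the work surface, if the arm or the gripper's body presses on something with over 40 N, if the wrist force passes 120 N, or if a joint passes its speed limit or range.

## Working session

There is one attempt and no reset: what is moved stays moved. The work goes in short steps, Python scripts to look and compute and a shell command to move; the robot and the scene stay as the last step left them, time stands still between calls to the robot, and variables do not carry over. Pictures are saved under pics/ and viewed, about 8 in all and at most 12, crops included, and the job is handed in when it is done.

```bash
mkdir -p pics; ls
python3 - <<'E'
from cell import ctrl, optics
import cv2, json
for n in ["top","scene"]:
    im=optics.grab_frame(n); cv2.imwrite(f"pics/{n}0.png",im[:,:,::-1])
    c=optics.get_calibration(n); print(n,{k:(v if not hasattr(v,'tolist') else v.tolist()) for k,v in c.items()})
c=optics.get_calibration("wrist");print(c)
print(ctrl.state())
E
```

```text
pics
top {'fx': 510.97285049944617, 'fy': 510.97285049944617, 'cx': 321.80924390153814, 'cy': 235.26333584173446, 'R': [[-0.009946780807512415, -0.9999303386579977, -0.0063544773875720975], [-0.9947197421483155, 0.010543694220490554, -0.10208557729950596], [0.10214546554769777, 0.005305501247446462, -0.994755324451474]], 't': [-0.020339909216977214, 0.49024105092760123, 1.2340833206912882]}
scene {'fx': 566.9137590827384, 'fy': 566.9137590827384, 'cx': 311.03054180556404, 'cy': 235.1525502342913, 'R': [[-0.8697951209622837, 0.49314980184699114, 0.016115845881606514], [0.28483802697001026, 0.5285183605303845, -0.7997097229458361], [-0.40289421184975827, -0.6909932094605185, -0.6001705078870624]], 't': [0.44238169118688886, -0.10172302141753145, 1.5735545103844215]}
{'fx': 380.1595602291551, 'fy': 380.1595602291551, 'cx': 320.01875858520566, 'cy': 238.07855297047175, 'mount': array([[ 9.99999449e-01, -1.04976480e-03,  2.87719589e-05,
        -1.00766978e-03],
       [ 1.00096719e-03,  9.61086498e-01,  2.76245798e-01,
        -6.92869753e-02],
       [-3.17645455e-04, -2.76245617e-01,  9.61087019e-01,
        -1.42411145e-01],
       [ 0.00000000e+00,  0.00000000e+00,  0.00000000e+00,
         1.00000000e+00]])}
{'clock': 0.1, 'joint_pos': array([ 1.36258901e+00,  3.85486894e-01,  6.77755197e-03, -4.69755256e-04,
       -1.19400188e+00, -2.58623577e-01]), 'joint_velocities': array([ 0.00060534, -0.00266957,  0.00488508, -0.00086952,  0.00056578,
        0.00077089]), 'tau': array([-1.07019299e-03, -3.93322098e+01,  1.88928473e+01,  4.19793114e+00,
       -2.60635519e-03,  3.21151127e-06]), 'eef_pos': array([0.28101484, 0.55767943, 0.23032734]), 'tcp_rot': array([ 1.64628771e+00, -2.67377303e+00,  1.70636061e-03]), 'contact_force': array([-0.04802261, -0.20531487,  0.2599445 ]), 'wrist_torque': array([-0.02895025,  0.00018631,  0.05687772]), 'gripper_width': 0.0856639276738502}
```

View pics/top0.png

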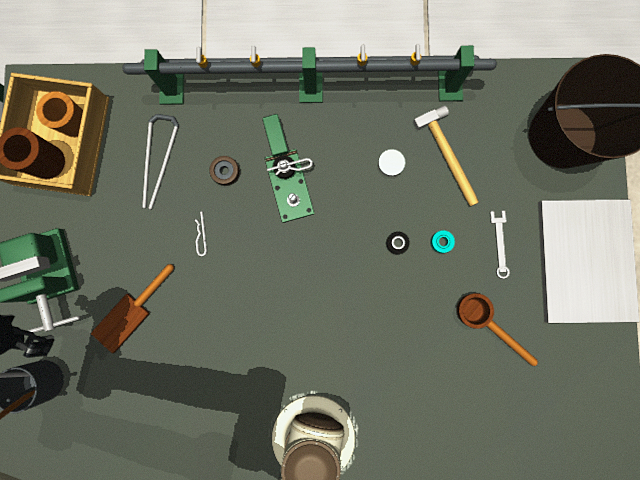

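View pics/scene0.png

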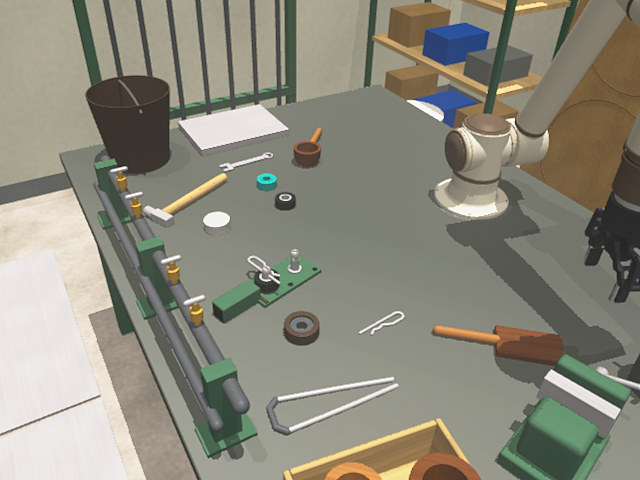

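The top view shows the loose black roller at (398,243), the bare axle top at (293,199), and the clip at (200,233) with its loop towards the bottom. The scene view shows the roller at (285,200), the bare axle top at (295,253) and the clip at (383,322). Next I'll enlarge these.

```bash
cat > h.py <<'E'
import numpy as np, cv2
from cell import ctrl, optics
from scipy.spatial.transform import Rotation as R
def cam(n,st=None):
    c=optics.get_calibration(n)
    if n=="wrist":
        M=c["mount"]; Rt=R.from_rotvec(st["tcp_rot"]).as_matrix()
        Rc=Rt@M[:3,:3]; o=Rt@M[:3,3]+np.array(st["eef_pos"])
    else:
        Rc=np.array(c["R"]).T; o=-Rc@np.array(c["t"])
    return c,Rc,o
def ray(C,p):
    c,Rc,o=C; d=Rc@np.array([(p[0]-c["cx"])/c["fx"],(p[1]-c["cy"])/c["fy"],1]); return o,d/np.linalg.norm(d)
def atz(C,p,z):
    o,d=ray(C,p); return o+d*(z-o[2])/d[2]
def tri(l):
    A=np.zeros((3,3));b=np.zeros(3)
    for C,p in l:
        o,d=ray(C,p);P=np.eye(3)-np.outer(d,d);A+=P;b+=P@o
    x=np.linalg.solve(A,b); return x,[np.linalg.norm((np.eye(3)-np.outer(ray(C,p)[1],ray(C,p)[1]))@(x-C[2])) for C,p in l]
def proj(C,X):
    c,Rc,o=C; q=Rc.T@(np.array(X)-o); return q[0]/q[2]*c["fx"]+c["cx"],q[1]/q[2]*c["fy"]+c["cy"]
def crop(im,x,y,w,h,s):
    return cv2.resize(im[y:y+h,x:x+w],None,fx=s,fy=s,interpolation=cv2.INTER_CUBIC)
E
python3 - <<'E'
from h import *
t=cv2.imread("pics/top0.png");s=cv2.imread("pics/scene0.png")
a=np.hstack([crop(t,185,205,36,56,5),crop(t,262,155,56,56,5),crop(t,380,215,50,56,5)])
b=np.hstack([crop(s,355,305,60,36,5),crop(s,242,240,56,36,5)[:, :],crop(s,284,240,30,36,5)[:,:],])
b2=crop(s,268,185,36,36,5)
w=max(a.shape[1],b.shape[1])
print(a.shape,b.shape)
cv2.imwrite("pics/m1.png",np.vstack([np.pad(a,((0,0),(0,800-a.shape[1]),(0,0))),np.pad(np.hstack([b[:,:300],crop(s,285,240,30,36,5),b2]),((0,0),(0,800-300-150-180),(0,0)))]))
E
```

```text
(280, 710, 3) (180, 730, 3)
```

View pics/m1.png

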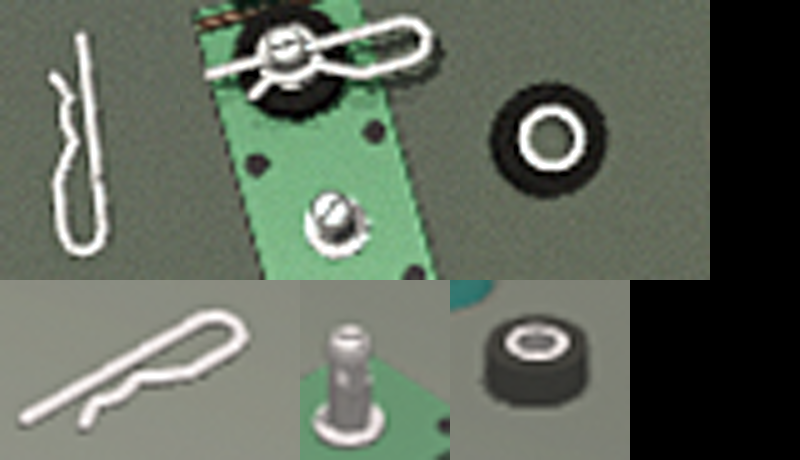

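Run:
```python
from h import *
T=cam("top");S=cam("scene")
print("roller top",tri([(T,(397.8,242.6)),(S,(285.6,197.6))]))
print("axle top",tri([(T,(292.4,197)),(S,(294.6,251.4))]))
print("tip",tri([(T,(201.4,212.2)),(S,(360,332.6))]))
print("roller@26",atz(T,(397.8,242.6),.026),"axle@63",atz(T,(292.4,197),.063),"axle2@63",atz(T,(283.4,163.6),.063))
print("loop@3",atz(T,(201.4,249.8),.003),"tip",atz(T,(201.4,212.2),.003), "loopend",atz(T,(202,255.4),.003))
s=ctrl.state();print(R.from_rotvec(s["tcp_rot"]).as_matrix().round(3))
```

```text
roller top (array([ 0.46881909, -0.21119702,  0.02594484]), [np.float64(0.001182339143262749), np.float64(0.0011823391432626404)])
axle top (array([0.57866379, 0.04484925, 0.06315183]), [np.float64(0.0009600164240435426), np.float64(0.0009600164240435835)])
tip (array([0.55279955, 0.27804168, 0.00516888]), [np.float64(0.001059816180590459), np.float64(0.0010598161805904472)])
roller@26 [ 0.46981312 -0.21184649  0.026     ] axle@63 [0.5795067  0.04434027 0.063     ] axle2@63 [0.66181789 0.06584302 0.063     ]
loop@3 [0.45887533 0.27659188 0.003     ] tip [0.55397811 0.27793684 0.003     ] loopend [0.44481812 0.27489044 0.003     ]
[[-0.45  -0.893 -0.001]
 [-0.893  0.45  -0.002]
 [ 0.002 -0.    -1.   ]]
```

```bash
python3 -m pendant '[[[0,0,0,0,0,-10.35,1],[0,0,0,0,0,-10.35,1],[0,0,0,0,0,-10.35,1],[0,0,0,0,0,-10.35,1]]]' && python3 -m pendant '[[[5.7,-1.6,0.3,0,0,0,1],[5.7,-1.6,0.3,0,0,0,1],[5.7,-1.6,0.3,0,0,0,1],[5.7,-1.6,0.3,0,0,0,1],[5.7,-1.6,0.3,0,0,0,1],[5.7,-1.6,0.3,0,0,0,1],[5.7,-1.6,0.3,0,0,0,1],[5.7,-1.6,0.3,0,0,0,1]]]'
cat >> h.py <<'E'
def plan(p,yaw=None):
    """shift in tool axes (cm) to world p, and turn about tool z (deg) to jaw yaw (mod 180)"""
    s=ctrl.state();M=R.from_rotvec(s["tcp_rot"]).as_matrix()
    y=np.degrees(np.arctan2(M[1,0],M[0,0]))
    t=0
    if yaw is not None: t=-((yaw-y+90)%180-90)
    M2=M@R.from_rotvec([0,0,np.radians(t)]).as_matrix()
    print("pos",np.round(s["eef_pos"],4),"yaw",y.round(2),"tilt",np.degrees(np.arccos(-M[2,2])).round(2),"turn first",round(t,2),"then shift cm",(M2.T@(np.array(p)-s["eef_pos"])*100).round(2), "F",np.round(s["contact_force"],1),"w",round(s["gripper_width"],4),"t",s["clock"],"j6",s["joint_pos"][5].round(2))
E
python3 -c "
from h import *
plan([.579,.045,.17],104.6)"
```

```text
clock: 0.6
eef_pos: [0.2804, 0.5564, 0.2276]
tcp_rot: [2.502, -1.887, 0.003]
contact_force: [-0.2, 0.1, 1.1]
gripper_width: 0.0852
clock: 1.6
eef_pos: [0.5338, 0.1443, 0.2018]
tcp_rot: [2.508, -1.872, 0.002]
contact_force: [-0.2, 1.8, -0.3]
gripper_width: 0.0857
pos [0.5338 0.1443 0.2018] yaw -73.47 tilt 0.69 turn first 1.93 then shift cm [10.72 -1.89  3.25] F [-0.2  1.8 -0.3] w 0.0857 t 1.6 j6 1.3
```

```bash
python3 -m pendant '[[[5.3,-0.9,1.6,0,0,0,1],[5.3,-0.9,1.6,0,0,1.9,1],[0,0,0,0,0,0,1],[0,0,0,0,0,0,1]]]'
python3 - <<'E'
from h import *
s=ctrl.state(); im=optics.grab_frame("wrist"); np.save("w1.npy",np.r_[s["eef_pos"],s["tcp_rot"]])
plan([.579,.045,.17],104.6)
im=im[:,:,::-1]; cv2.imwrite("pics/w1.png",im)
C=cam("wrist",s); u,v=proj(C,(.579,.045,.063)); print(u,v,proj(C,(.66,.066,.063)))
u,v=int(u),int(v); x0,y0=u-60,v-75
print("off",x0,y0)
cv2.imwrite("pics/w1c.png",np.hstack([crop(im,x0,y0,120,150,4),cv2.resize(im,(320,240))[:0].reshape(0,320,3) if 0 else np.pad(cv2.resize(im,(320,240)),((0,360),(0,0),(0,0)))]))
E
```

```text
clock: 2.1
eef_pos: [0.5827, 0.0404, 0.1675]
tcp_rot: [2.468, -1.921, -0.001]
contact_force: [1.6, -0.2, 0.2]
gripper_width: 0.0854
pos [0.5825 0.0406 0.1674] yaw -75.77 tilt 0.84 turn first -0.37 then shift cm [-0.51  0.23 -0.26] F [0.3 0.2 0.1] w 0.0851 t 2.15 j6 1.46
312.6388966709143 238.6649764255486 (np.float64(310.9340585171798), np.float64(107.91923850531302))
off 252 163
```

View pics/w1c.png

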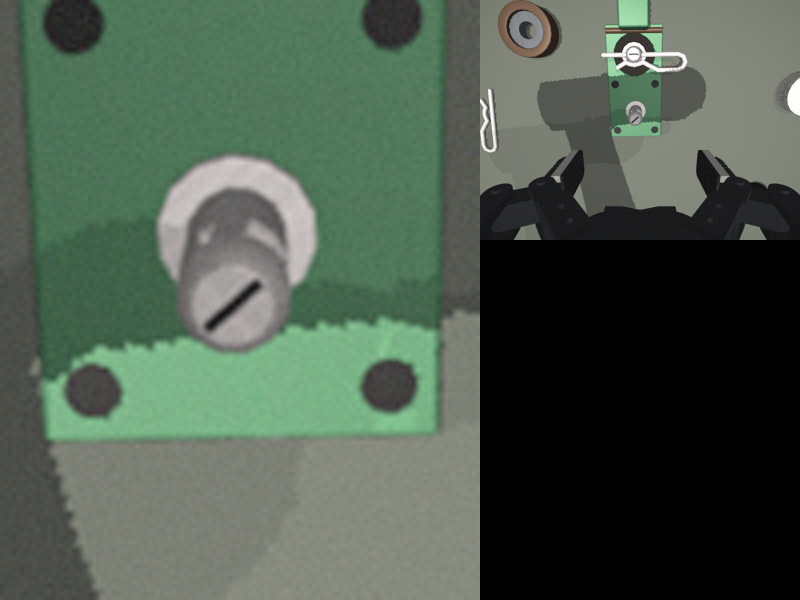

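The wrist crop shows the axle top at pixel (310.5,239.8), with the black line running from (304,244.8) to (317,234.3). The second axle top is near (306,108).

Run:
```python
from h import *
v=np.load("w1.npy");C=cam("wrist",dict(eef_pos=v[:3],tcp_rot=v[3:]))
T=cam("top")
a=atz(C,(310.5,239.75),.063);print(a,tri([(C,(310.5,239.75)),(T,(292.4,197)),(cam("scene"),(294.6,251.4))]))
p=atz(C,(252+208/4,163+327/4),.063);q=atz(C,(252+260/4,163+285/4),.063);d=q-p
print("hole yaw",np.degrees(np.arctan2(d[1],d[0])),np.linalg.norm(d),(p+q)/2)
b=atz(C,(306,108),.063)-a;print("bracket yaw",np.degrees(np.arctan2(b[1],b[0])),np.linalg.norm(b))
l=atz(C,(252+50/4,163+440/4),.010);r=atz(C,(252+440/4,163+434/4),.010);b=l-r;print(np.degrees(np.arctan2(b[1],b[0]))-90,np.linalg.norm(b),l,r)
plan([.469,-.2115,.10],104.6)
```

```text
[0.57790556 0.04622071 0.063     ] (array([0.5785369 , 0.04546381, 0.06361663]), [np.float64(0.0009052814034755127), np.float64(0.0014431262253864839), np.float64(0.0005844200863537854)])
hole yaw -35.94004804521791 0.011532832503851937 [0.57805862 0.0462762  0.063     ]
bracket yaw 15.597878404879868 0.08441861023637448
14.894399876123614 0.08229020941948141 [0.52414318 0.07387906 0.01      ] [ 0.54529492 -0.0056463   0.01      ]
pos [0.5825 0.0406 0.1674] yaw -75.77 tilt 0.84 turn first -0.37 then shift cm [21.48 17.25  7.13] F [0.3 0.2 0.1] w 0.0851 t 2.15 j6 1.46
```

```bash
python3 -m pendant '[[[4.3,3.45,1.2,0,0,-0.4,1],[4.3,3.45,1.2,0,0,0,1],[4.3,3.45,1.2,0,0,0,1],[4.3,3.45,1.2,0,0,0,1],[4.3,3.45,1.2,0,0,0,1],[0,0,0,0,0,0,1],[0,0,0,0,0,0,1]]]'
python3 - <<'E'
from h import *
s=ctrl.state(); im=optics.grab_frame("wrist"); np.save("w2.npy",np.r_[s["eef_pos"],s["tcp_rot"]])
plan([.469,-.2115,.10],104.6)
im=im[:,:,::-1].copy()
C=cam("wrist",s); print(proj(C,(.469,-.2115,.026)))
cv2.imwrite("pics/w2.png",im)
E
```

```text
clock: 3.02
eef_pos: [0.4711, -0.2091, 0.1134]
tcp_rot: [2.499, -1.892, 0.011]
contact_force: [0.1, -0.2, 0.1]
gripper_width: 0.0853
pos [ 0.4711 -0.2089  0.1133] yaw -74.22 tilt 0.59 turn first 1.18 then shift cm [0.19 0.26 1.33] F [-0.1  0.8  0.2] w 0.0852 t 3.075 j6 1.93
(np.float64(323.3180654612909), np.float64(248.13117143972718))
```

View pics/w2.png

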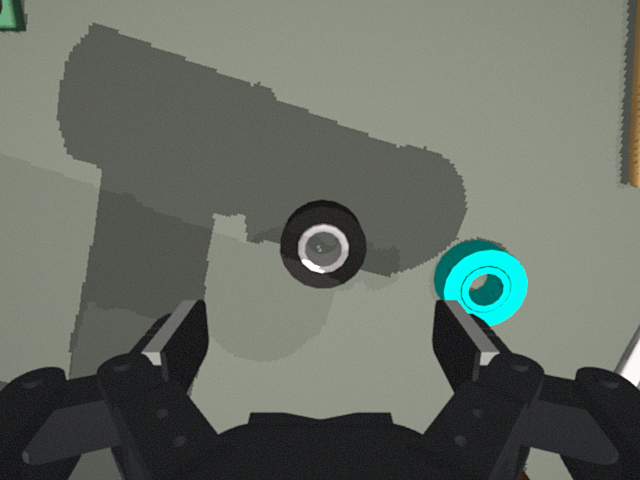

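The roller top is at (323.5,248), within 1 px of my prediction, so I'll descend and grip.

```bash
python3 -m pendant '[[[0.2,0.26,3.0,0,0,1.2,1],[0,0,4.0,0,0,0,1],[0,0,3.5,0,0,0,1],[0,0,0,0,0,0,1]]]'; python3 -c "
from h import *
plan([.469,-.2115,.003],104.6)"
```

```text
clock: 3.58
eef_pos: [0.4761, -0.2072, 0.0092]
tcp_rot: [2.494, -1.906, 0.024]
contact_force: [-0.2, -0.1, 1.4]
gripper_width: 0.0851
pos [ 0.4761 -0.2072  0.0092] yaw -74.77 tilt 0.9 turn first 0.63 then shift cm [0.23 0.8  0.62] F [-0.2 -0.1  1.4] w 0.0851 t 3.575 j6 1.91
```

```bash
python3 -m pendant '[[[0.23,0.8,0.6,0,0,0.6,1],[0,0,0,0,0,0,1]]]'; python3 -c "
from h import *
plan([.469,-.2115,.003],104.6)
print(R.from_rotvec(ctrl.state()['tcp_rot']).as_matrix().round(4))"
```

```text
clock: 3.82
eef_pos: [0.4711, -0.2107, 0.0053]
tcp_rot: [2.488, -1.917, 0.03]
contact_force: [-0.4, 0.7, -0.4]
gripper_width: 0.0854
pos [ 0.4711 -0.2107  0.0053] yaw -75.23 tilt 1.11 turn first 0.17 then shift cm [0.02 0.22 0.22] F [-0.4  0.7 -0.4] w 0.0854 t 3.825 j6 1.91
[[ 0.255  -0.9668  0.015 ]
 [-0.9668 -0.2552 -0.0123]
 [ 0.0157 -0.0113 -0.9998]]
```

```bash
cat >> h.py <<'E'
_plan=plan
def plan(p,yaw=None):
    _plan(p,yaw); t=-R.from_rotvec(ctrl.state()["tcp_rot"]).as_matrix()[2]; print("level turn x,y deg",np.degrees([-t[1],t[0]]).round(2))
E
python3 -m pendant '[[[0,0.22,0.2,-0.65,-0.9,0,1],[0,0,0,0,0,0,0.2],[0,0,0,0,0,0,0.1],[0,0,0,0,0,0,0],[0,0,0,0,0,0,-0.2],[0,0,0,0,0,0,-0.2]]]' 60; python3 -c "
from h import *
plan([.469,-.2115,.10],104.6)"
```

```text
clock: 4.58
eef_pos: [0.4707, -0.2119, 0.0062]
tcp_rot: [-2.486, 1.916, -0.006]
contact_force: [-0.1, 0.0, 1.2]
gripper_width: 0.0532
pos [ 0.4707 -0.2119  0.0062] yaw -75.24 tilt 0.26 turn first 0.16 then shift cm [-0.07  0.11 -9.38] F [-0.1  0.   1.2] w 0.0532 t 4.575 j6 1.94
level turn x,y deg [-0.26 -0.07]
```

```bash
python3 -m pendant '[[[0,0,-3,-0.25,0,0,-0.2],[0,0,-5,0,0,0,-0.2],[0,0,-5,0,0,0,-0.2],[0,0,0,0,0,0,-0.2]]]'
python3 - <<'E'
from h import *
s=ctrl.state(); im=optics.grab_frame("wrist"); np.save("w3.npy",np.r_[s["eef_pos"],s["tcp_rot"]])
plan([.5785,.0455,.15],105)
im=im[:,:,::-1].copy()
C=cam("wrist",s); M=R.from_rotvec(s["tcp_rot"]).as_matrix(); top=s["eef_pos"]+M@[0,0,-.02]; print(proj(C,top))
cv2.imwrite("pics/w3.png",crop(im,220,230,200,150,4))
E
```

```text
clock: 5.08
eef_pos: [0.469, -0.2114, 0.1375]
tcp_rot: [2.485, -1.916, -0.007]
contact_force: [-0.2, -0.7, -2.9]
gripper_width: 0.0536
pos [ 0.467  -0.2109  0.1351] yaw -75.32 tilt 0.65 turn first -0.32 then shift cm [-21.89 -17.39  -1.57] F [-0.7 -0.2 -2.7] w 0.0536 t 5.125 j6 1.93
level turn x,y deg [0.6  0.26]
(np.float64(323.58076625876816), np.float64(331.22184432046515))
```

View pics/w3.png

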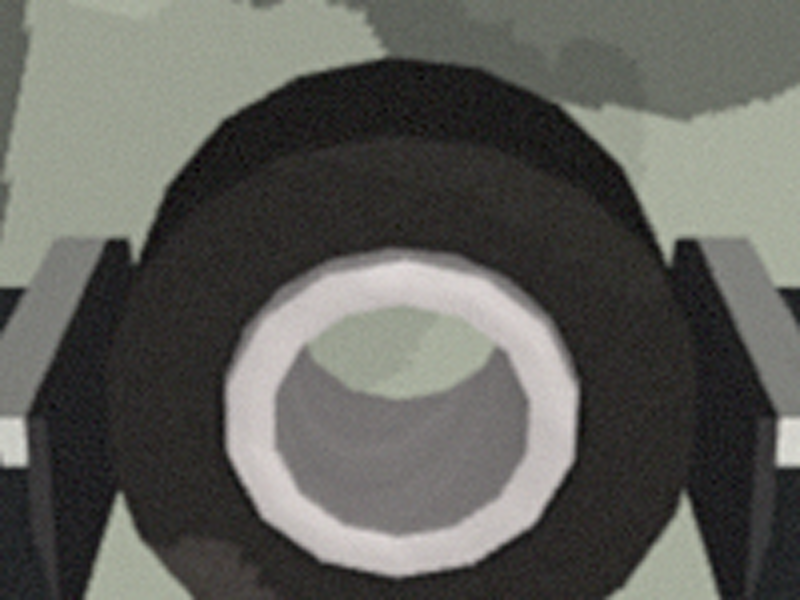

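The roller is held square. Its top centre is at (320.5,333.8), a few px from the predicted (323.6,331.2), and I'm using that to cancel camera bias. Next I'll move above the axle.

```bash
python3 -m pendant '[[[-4.4,-3.5,0,0.5,0.2,-0.3,-0.2],[-4.4,-3.5,0,0,0,0,-0.2],[-4.4,-3.5,0,0,0,0,-0.2],[-4.4,-3.5,0,0,0,0,-0.2],[-4.3,-3.4,0,0,0,0,-0.2],[0,0,0,0,0,0,-0.2],[0,0,0,0,0,0,-0.2]]]'; python3 -c "
from h import *
plan([.5789,.0454,.078],105)"
```

```text
clock: 6.0
eef_pos: [0.5728, 0.0513, 0.1183]
tcp_rot: [2.469, -1.908, -0.035]
contact_force: [0.1, -0.0, -1.7]
gripper_width: 0.0532
pos [0.5728 0.0513 0.1183] yaw -75.4 tilt 1.75 turn first -0.4 then shift cm [ 0.75 -0.55  4.01] F [ 0.1 -0.  -1.7] w 0.0532 t 6.0 j6 1.47
level turn x,y deg [1.73 0.29]
```

```bash
python3 -m pendant '[[[0.75,-0.5,2,1.7,0.3,-0.3,-0.2],[0,0,1,0,0,0,-0.2],[0,0,0,0,0,0,-0.2]]]'; python3 -c "
from h import *
plan([.5789,.0454,.078],105)"
```

```text
clock: 6.38
eef_pos: [0.5765, 0.0422, 0.0851]
tcp_rot: [2.484, -1.916, -0.005]
contact_force: [-0.5, 0.3, -1.3]
gripper_width: 0.0535
pos [0.5765 0.0422 0.0851] yaw -75.3 tilt 0.34 turn first -0.3 then shift cm [-0.25 -0.32  0.71] F [-0.5  0.3 -1.3] w 0.0535 t 6.375 j6 1.47
level turn x,y deg [ 0.34 -0.02]
```

```bash
python3 -m pendant '[[[-0.25,-0.32,0,0.3,0,-0.3,-0.2],[0,0,0,0,0,0,-0.2],[0,0,0,0,0,0,-0.2]]]'; python3 -c "
from h import *
plan([.5789,.0454,.074],105)
im=optics.grab_frame('wrist');cv2.imwrite('pics/w4.png',crop(im[:,:,::-1],220,230,200,150,4))"
```

```text
clock: 6.75
eef_pos: [0.58, 0.0454, 0.0866]
tcp_rot: [-2.491, 1.912, -0.002]
contact_force: [-0.2, -0.4, -1.4]
gripper_width: 0.0536
pos [0.58   0.0454 0.0866] yaw -75.02 tilt 0.12 turn first -0.02 then shift cm [-0.03  0.11  1.26] F [-0.2 -0.4 -1.4] w 0.0536 t 6.75 j6 1.48
level turn x,y deg [-0.12 -0.02]
```

View pics/w4.png

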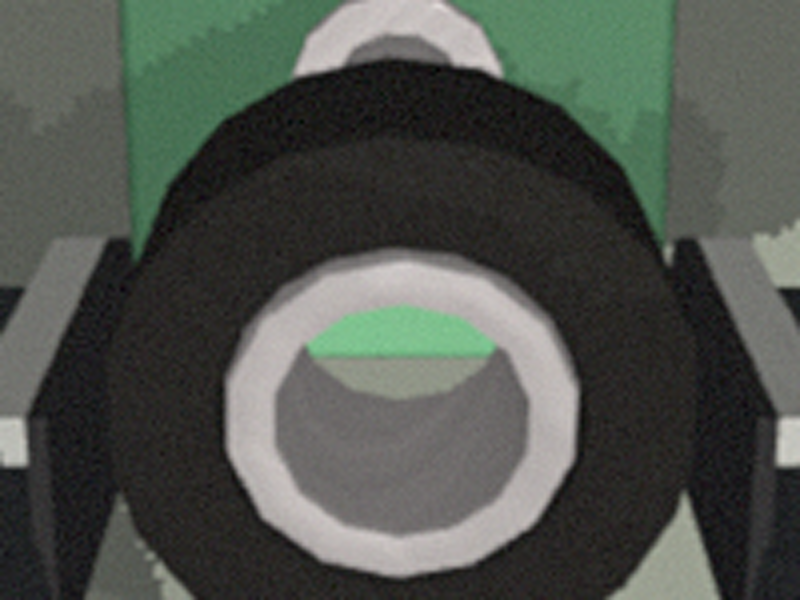

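The washer at the axle foot sits centred (about 400) under the roller (402), so I'll ease down.

```bash
python3 -m pendant '[[[-0.03,0.1,0.4,-0.1,0,0,-0.2],[0,0,0.4,0,0,0,-0.2],[0,0,0.4,0,0,0,-0.2],[0,0,0.4,0,0,0,-0.2],[0,0,0.4,0,0,0,-0.2],[0,0,0,0,0,0,-0.2]]]'; python3 -c "
from h import *
plan([.5789,.0454,.020],105)"
```

```text
clock: 7.55
eef_pos: [0.5791, 0.0457, 0.0653]
tcp_rot: [-2.492, 1.912, -0.001]
contact_force: [0.1, -1.0, -2.1]
gripper_width: 0.0534
pos [0.5791 0.0457 0.0653] yaw -75.0 tilt 0.05 turn first 0.0 then shift cm [0.02 0.03 4.53] F [ 0.1 -1.  -2.1] w 0.0534 t 7.55 j6 1.47
level turn x,y deg [-0.04 -0.02]
```

```bash
python3 -m pendant '[[[0,0,0.8,0,0,0,-0.2],[0,0,0.8,0,0,0,-0.2],[0,0,0.8,0,0,0,-0.2],[0,0,0.8,0,0,0,-0.2],[0,0,0.5,0,0,0,-0.2],[0,0,0,0,0,0,-0.2]]]'; python3 -c "
from h import *
plan([.5789,.0454,.020],105)"
```

```text
clock: 8.3
eef_pos: [0.5793, 0.0458, 0.0253]
tcp_rot: [-2.492, 1.912, -0.001]
contact_force: [0.9, -1.0, -2.2]
gripper_width: 0.0535
pos [0.5793 0.0458 0.0253] yaw -74.99 tilt 0.05 turn first 0.01 then shift cm [0.02 0.05 0.53] F [ 0.9 -1.  -2.2] w 0.0535 t 8.3 j6 1.47
level turn x,y deg [-0.04 -0.03]
```

```bash
python3 -m pendant '[[[0,0,0.3,0,0,0,-0.2],[0,0,0.2,0,0,0,-0.2],[0,0,0.15,0,0,0,-0.2],[0,0,0,0,0,0,-0.2]]]'; python3 -c "
from h import *
plan([.5789,.0454,.020],105)"
```

```text
clock: 8.8
eef_pos: [0.5795, 0.0458, 0.0204]
tcp_rot: [-2.493, 1.911, -0.002]
contact_force: [0.0, -0.1, -1.8]
gripper_width: 0.0534
pos [0.5795 0.0458 0.0204] yaw -74.95 tilt 0.09 turn first 0.05 then shift cm [0.02 0.07 0.04] F [ 0.  -0.1 -1.8] w 0.0534 t 8.8 j6 1.47
level turn x,y deg [-0.08 -0.05]
```

```bash
python3 -m pendant '[[[0,0,0,0,0,0,1],[0,0,0,0,0,0,1],[0,0,0,0,0,0,1],[0,0,-3,0,0,0,1],[0,0,-6,0,0,0,1],[0,0,-6,0,0,0,1],[0,0,0,0,0,0,1]]]'
python3 - <<'E'
from h import *
s=ctrl.state(); im=optics.grab_frame("wrist"); np.save("w5.npy",np.r_[s["eef_pos"],s["tcp_rot"]])
plan([.459,.2766,.13],90)
C=cam("wrist",s);print(proj(C,(.5789,.0454,.063)))
im=im[:,:,::-1].copy(); cv2.imwrite("pics/w5.png",im); cv2.imwrite("pics/w5c.png",crop(im,250,160,150,120,4))
E
```

```text
clock: 9.68
eef_pos: [0.58, 0.0456, 0.1746]
tcp_rot: [2.493, -1.911, 0.003]
contact_force: [0.4, -0.2, -0.8]
gripper_width: 0.0855
pos [0.578  0.0453 0.1715] yaw -74.98 tilt 0.3 turn first 15.02 then shift cm [-23.14  11.88   4.15] F [-2.1 -0.7 -1.3] w 0.0851 t 9.725 j6 1.47
level turn x,y deg [ 0.29 -0.06]
(np.float64(321.49262563626024), np.float64(235.7133202088369))
```

View pics/w5c.png

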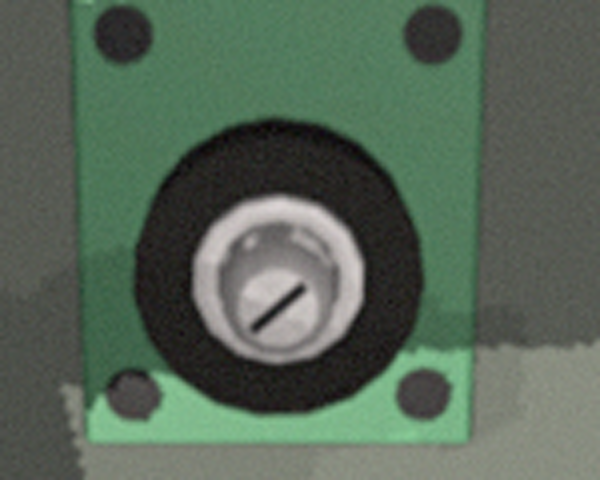

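The roller is down on the axle, with the hub ring concentric with the shaft. The axle top is at (319.5,237) and its line is unchanged. Next is the clip.

```bash
python3 - <<'E'
from h import *
v=np.load("w5.npy");C=cam("wrist",dict(eef_pos=v[:3],tcp_rot=v[3:]))
print(atz(C,(319.5,237),.063)); p=atz(C,(250+63,160+329/4),.063);q=atz(C,(250+76,160+287/4),.063);d=q-p;print(np.degrees(np.arctan2(d[1],d[0])))
E
python3 -m pendant '[[[0,0,0,0.3,0,7.5,1],[0,0,0,0,0,7.5,1],[-4.6,2.4,0.8,0,0,0,1],[-4.6,2.4,0.8,0,0,0,1],[-4.6,2.4,0.8,0,0,0,1],[-4.6,2.4,0.8,0,0,0,1],[-4.6,2.4,0.8,0,0,0,1],[0,0,0,0,0,0,1]]]'; python3 -m pendant '[[[0,0,0,0,0,0,1],[0,0,0,0,0,0,1]]]'
python3 - <<'E'
from h import *
s=ctrl.state(); im=optics.grab_frame("wrist"); np.save("w6.npy",np.r_[s["eef_pos"],s["tcp_rot"]])
plan([.459,.2766,.13],90)
C=cam("wrist",s);print(proj(C,(.459,.2766,.003)),proj(C,(.554,.278,.003)))
im=im[:,:,::-1].copy(); cv2.imwrite("pics/w6.png",im); cv2.imwrite("pics/w6c.png",crop(im,240,50,160,240,2.5))
E
```

```text
[0.57764583 0.04649593 0.063     ]
-35.00129973496881
clock: 10.72
eef_pos: [0.4502, 0.2785, 0.1165]
tcp_rot: [2.189, -2.221, -0.007]
contact_force: [-0.8, -0.3, 0.3]
gripper_width: 0.0853
clock: 10.98
eef_pos: [0.4495, 0.2769, 0.1145]
tcp_rot: [2.185, -2.218, -0.007]
contact_force: [-0.3, -1.0, -0.0]
gripper_width: 0.0857
pos [0.4495 0.2768 0.1146] yaw -90.87 tilt 1.62 turn first -0.87 then shift cm [ 0.04 -0.91 -1.57] F [ 0.8 -0.4  0.3] w 0.0855 t 11.025 j6 0.71
level turn x,y deg [ 1.31 -0.95]
(np.float64(319.3807626271631), np.float64(216.6463690489005)) (np.float64(314.5446165019516), np.float64(65.08793075796879))
```

View pics/w6c.png

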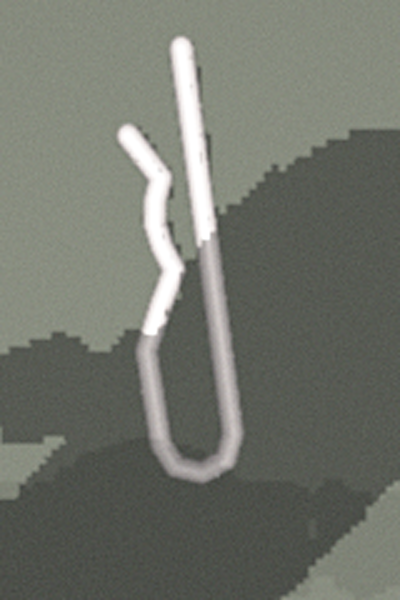

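Run:
```python
from h import *
v=np.load("w6.npy");st=dict(eef_pos=v[:3],tcp_rot=v[3:]);C=cam("wrist",st);M=R.from_rotvec(v[3:]).as_matrix()
f=lambda x,y,z=.003: (atz(C,(240+x/2.5,50+y/2.5),z)+M@[.0011,-.0012,0])[:2]
tip=f(181,38);leg=f(230,420);end=f(200,480);l1=f(148,345);l2=f(157,430)
d=tip-leg;print("yaw",np.degrees(np.arctan2(d[1],d[0])),np.linalg.norm(d))
e=d/np.linalg.norm(d);n=np.array([-e[1],e[0]])
d2=l1-l2;print("yaw left side",np.degrees(np.arctan2(d2[1],d2[0])), "leg spacing",(l1-leg)@n,(l2-leg)@n)
print("loop from tip",tip-.089*e+.010*n,"from end",end+.015*e, "len",(tip-end)@e, "leg-based", leg+.010*n)
```

```text
yaw 6.722602309283889 0.09674636418671935
yaw left side 4.1718742493736105 leg spacing 0.01914573787137495 0.020194065196132236
loop from tip [0.46557989 0.27770087] from end [0.45686753 0.27710197] len 0.11272256854388737 leg-based [0.45788679 0.27679406]
```

Tip (312.4,65.2) and loop end (320,242) in full-picture pixels give the clip's yaw as about 6.6° and its loop centre as about (0.466,0.278). I'll pre-close the fingers and descend.

```bash
python3 -c "
from h import *
plan([.466,.278,.04],96.6)"; python3 -m pendant '[[[0,0,0,1.3,-0.9,-7.5,-0.15],[0,-1.65,2,0,0,0,-0.15],[0,0,2,0,0,0,-0.15],[0,0,2,0,0,0,-0.15],[0,0,0,0,0,0,-0.15]]]'; python3 -c "
from h import *
plan([.466,.278,.02],96.6)"
```

```text
pos [0.4495 0.2768 0.1146] yaw -90.87 tilt 1.62 turn first -7.47 then shift cm [-0.03 -1.83  7.41] F [ 0.8 -0.4  0.3] w 0.0855 t 11.025 j6 0.71
level turn x,y deg [ 1.31 -0.95]
clock: 11.65
eef_pos: [0.4697, 0.2745, 0.0543]
tcp_rot: [-2.339, 2.093, 0.001]
contact_force: [0.8, -0.3, 0.4]
gripper_width: 0.0363
pos [0.4697 0.2745 0.0543] yaw -83.65 tilt 0.2 turn first -0.25 then shift cm [-0.38  0.33  3.43] F [ 0.8 -0.3  0.4] w 0.0363 t 11.65 j6 0.86
level turn x,y deg [-0.11  0.17]
```

```bash
python3 -m pendant '[[[-0.38,0.33,1.7,0,0,-0.25,-0.15],[0,0,1.2,0,0,0,-0.15],[0,0,0,0,0,0,-0.15]]]'; python3 -c "
from h import *
plan([.466,.278,.006],96.6)
s=ctrl.state(); im=optics.grab_frame('wrist');cv2.imwrite('pics/w7.png',crop(im[:,:,::-1],220,200,200,230,2.6))"
```

```text
clock: 12.02
eef_pos: [0.4685, 0.2778, 0.0271]
tcp_rot: [-2.337, 2.087, 0.0]
contact_force: [1.1, -0.6, -0.4]
gripper_width: 0.0364
pos [0.4685 0.2778 0.0271] yaw -83.51 tilt 0.47 turn first -0.11 then shift cm [-0.03  0.25  2.11] F [ 1.1 -0.6 -0.4] w 0.0364 t 12.025 j6 0.85
level turn x,y deg [-0.35  0.32]
```

View pics/w7.png

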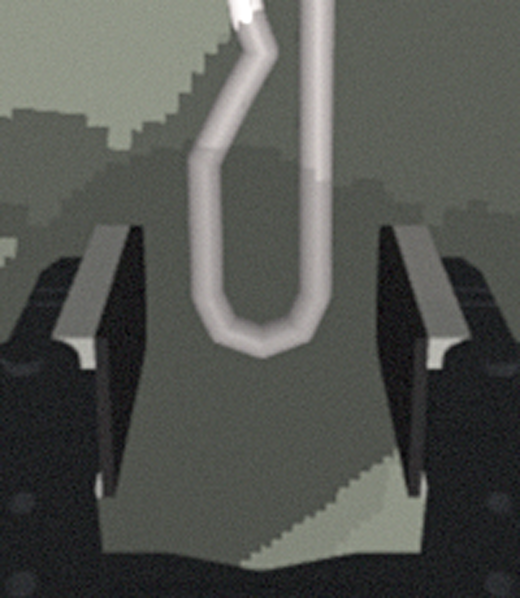

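The clip loop (image x about 260) lies centred between the pads and parallel to them. I'll descend to the bench by feel.

```bash
python3 -m pendant '[[[0,0.2,1.0,-0.3,0.3,0,-0.15],[0,0,0.6,0,0,0,-0.15],[0,0,0.3,0,0,0,-0.15],[0,0,0,0,0,0,-0.15]]]'; python3 -c "
from h import *
plan([.466,.278,.001],96.6)"; python3 -m pendant '[[[0,0,0.2,0,0,0,-0.15],[0,0,0,0,0,0,-0.15]]]';  python3 -m pendant '[[[0,0,0.2,0,0,0,-0.15],[0,0,0,0,0,0,-0.15]]]'
```

```text
clock: 12.58
eef_pos: [0.4675, 0.2786, 0.0086]
tcp_rot: [-2.341, 2.089, -0.001]
contact_force: [1.2, -0.6, 0.6]
gripper_width: 0.0364
pos [0.4675 0.2786 0.0086] yaw -83.5 tilt 0.23 turn first -0.1 then shift cm [0.04 0.16 0.76] F [ 1.2 -0.6  0.6] w 0.0364 t 12.575 j6 0.85
level turn x,y deg [-0.2   0.12]
clock: 12.82
eef_pos: [0.4676, 0.2787, 0.0067]
tcp_rot: [-2.341, 2.089, -0.001]
contact_force: [-0.4, -1.0, -0.3]
gripper_width: 0.0362
clock: 13.08
eef_pos: [0.4677, 0.2788, 0.0047]
tcp_rot: [-2.341, 2.088, -0.001]
contact_force: [-0.4, 1.1, 0.1]
gripper_width: 0.0362
```

```bash
python3 -m pendant '[[[0.04,0.15,0.2,0,0,0,-0.15],[0,0,0,0,0,0,-0.15]]]';  python3 -m pendant '[[[0,0,0.2,0,0,0,-0.15],[0,0,0,0,0,0,-0.15]]]';  python3 -m pendant '[[[0,0,0.2,0,0,0,-0.15],[0,0,0,0,0,0,-0.15]]]'
```

```text
clock: 13.32
eef_pos: [0.4662, 0.2782, 0.0026]
tcp_rot: [-2.34, 2.088, -0.001]
contact_force: [-0.2, -0.2, -0.7]
gripper_width: 0.0365
clock: 13.58
eef_pos: [0.4662, 0.2783, 0.0005]
tcp_rot: [-2.34, 2.088, -0.001]
contact_force: [0.4, -0.1, 0.4]
gripper_width: 0.0364
clock: 13.82
eef_pos: [0.4665, 0.2785, -0.0009]
tcp_rot: [-2.341, 2.087, -0.002]
contact_force: [-0.8, 0.0, 0.3]
gripper_width: 0.0363
```

```bash
python3 -m pendant '[[[0,0,0,0,0,0,-0.5],[0,0,0,0,0,0,-0.6],[0,0,0,0,0,0,-0.6],[0,0,0,0,0,0,-0.6]]]' 60; python3 -m pendant '[[[0,0,-1,0,0,0,-0.6],[0,0,-3,0,0,0,-0.6],[0,0,-4,0,0,0,-0.6],[0,0,-3,0,0,0,-0.6],[0,0,0,0,0,0,-0.6],[0,0,0,0,0,0,-0.6]]]'
python3 - <<'E'
from h import *
s=ctrl.state(); im=optics.grab_frame("wrist"); np.save("w8.npy",np.r_[s["eef_pos"],s["tcp_rot"]])
plan([.466,.278,.11],96.6)
im=im[:,:,::-1].copy(); cv2.imwrite("pics/w8.png",im); cv2.imwrite("pics/w8c.png",crop(im,210,120,200,260,2.3))
C=cam("wrist",s);M=R.from_rotvec(s["tcp_rot"]).as_matrix();print([np.round(proj(C,s["eef_pos"]+M@np.array(q)),1) for q in [(0,0,-.003),(.01,-.089,-.003),(.01,0.012,-.003),(-.01,.012,-.003)]])
E
```

```text
clock: 14.32
eef_pos: [0.467, 0.2781, 0.0003]
tcp_rot: [-2.341, 2.087, -0.003]
contact_force: [0.0, -0.3, 2.8]
gripper_width: 0.0231
clock: 15.08
eef_pos: [0.465, 0.2771, 0.113]
tcp_rot: [-2.343, 2.09, -0.001]
contact_force: [0.3, 0.1, -0.9]
gripper_width: 0.0231
pos [0.4652 0.2772 0.1131] yaw -83.44 tilt 0.13 turn first -0.04 then shift cm [-0.07 -0.08  0.31] F [-0.8  0.2 -0.1] w 0.0228 t 15.125 j6 0.85
level turn x,y deg [-0.13  0.02]
[array([323.2, 309.3]), array([353.1,  70.2]), array([347.4, 335.7]), array([298.9, 335.8])]
```

View pics/w8c.png

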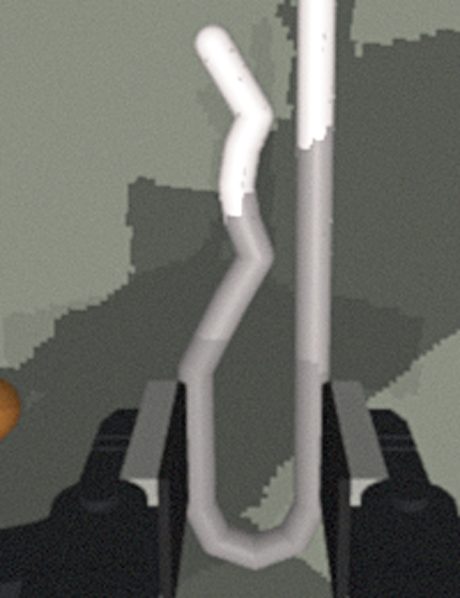

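The clip is gripped squarely by the loop: straight leg on the right, bent leg on the left, both free. I'll measure its tip with image code.

Run:
```python
from h import *
im=cv2.imread("pics/w8.png");v=np.load("w8.npy");C=cam("wrist",dict(eef_pos=v[:3],tcp_rot=v[3:]));M=R.from_rotvec(v[3:]).as_matrix()
g=im.min(2).astype(int)
for r in list(range(60,84,3))+[100,130,160]:
    c=np.where(g[r,325:375]>165)[0]+325; print(r,(c.min(),c.max(),len(c)) if len(c) else None,end="; ")
print()
f=lambda u,w: M.T@(atz(C,(u,w),v[2]+.0027)-v[:3])+[.0011,-.0013,0]
for p in [(347.5,68),(347.4,120),(346,272)]: print((f(*p)*1000).round(1))
```

```text
60 None; 63 None; 66 None; 69 None; 72 None; 75 None; 78 (np.int64(343), np.int64(353), 11); 81 (np.int64(341), np.int64(355), 15); 100 (np.int64(340), np.int64(355), 16); 130 (np.int64(340), np.int64(354), 15); 160 (np.int64(340), np.int64(354), 15); 
[  9.2 -91.1  -2.5]
[  9.5 -74.2  -2.6]
[ 10.  -17.2  -2.7]
```

```bash
cat >> h.py <<'E'
A=np.array([.579,.0455,.0455]); TIP=np.array([.0093,-.0883,-.0027])
def ins(dist,psi=-35.5,z=.0428,lat=0.):
    """TCP target with tip at dist (m) short of axle centre along psi; lat = offset to left of u"""
    th=np.radians(psi-90.56); x=np.array([np.cos(th),np.sin(th)]); y=np.array([np.sin(th),-np.cos(th)])
    u=np.array([np.cos(np.radians(psi)),np.sin(np.radians(psi))]); n=np.array([-u[1],u[0]])
    p=A[:2]-dist*u+lat*n-x*TIP[0]-y*TIP[1]; return np.r_[p,z],psi-90.56
def rep(psi=-35.5):
    """tip relative to axle centre: along u, lateral n, height (mm)"""
    s=ctrl.state();M=R.from_rotvec(s["tcp_rot"]).as_matrix();t=s["eef_pos"]+M@TIP-A
    u=np.array([np.cos(np.radians(psi)),np.sin(np.radians(psi)),0]);n=np.array([-u[1],u[0],0])
    F=s["contact_force"];print("tip u,n,z mm",(np.array([t@u,t@n,t[2]])*1000).round(1),"F u,n,z",np.round([F@u,F@n,F[2]],1),"torque",np.round(s["wrist_torque"],2))
E
python3 -c "
from h import *
t,y=ins(.03,z=.10);plan(t,y);rep()"; python3 -m pendant '[[[0,0,0,-0.1,0,10.6,-0.6],[0,0,0,0,0,10.6,-0.6],[0,0,0,0,0,10.6,-0.6],[0,0,0,0,0,10.6,-0.6],[0,0,0,0,0,0,-0.6]]]';python3 -c "
from h import *
t,y=ins(.03,z=.10);plan(t,y);rep()"
```

```text
pos [0.4652 0.2772 0.1131] yaw -83.44 tilt 0.13 turn first 42.62 then shift cm [ 11.14 -11.01   1.3 ] F [-0.8  0.2 -0.1] w 0.0228 t 15.125 j6 0.85
level turn x,y deg [-0.13  0.02]
tip u,n,z mm [-155.4  174.8   70.5] F u,n,z [-0.8 -0.3 -0.1] torque [-0.    0.02  0.01]
clock: 15.75
eef_pos: [0.4622, 0.2744, 0.1059]
tcp_rot: [1.407, -2.794, 0.006]
contact_force: [0.3, -0.6, -0.6]
gripper_width: 0.0231
pos [0.4622 0.2744 0.1059] yaw -126.54 tilt 0.77 turn first -0.48 then shift cm [ 10.72 -11.09   0.7 ] F [ 0.3 -0.6 -0.6] w 0.0231 t 15.75 j6 0.1
level turn x,y deg [ 0.15 -0.76]
tip u,n,z mm [-139.9  107.7   63. ] F u,n,z [ 0.6 -0.3 -0.6] torque [0.02 0.04 0.03]
```

```bash
python3 -m pendant '[[[2.6,-2.7,0,0.1,-0.7,-0.4,-0.6],[2.6,-2.7,0,0,0,0,-0.6],[2.6,-2.7,0,0,0,0,-0.6],[2.6,-2.7,0,0,0,0,-0.6],[0,0,0,0,0,0,-0.6],[0,0,0,0,0,0,-0.6]]]';python3 -c "
from h import *
t,y=ins(.03,z=.07);plan(t,y);rep()"
```

```text
clock: 16.5
eef_pos: [0.4878, 0.1225, 0.1018]
tcp_rot: [1.448, -2.778, 0.001]
contact_force: [0.2, -0.1, -0.1]
gripper_width: 0.023
pos [0.4878 0.1225 0.1018] yaw -124.95 tilt 0.51 turn first 1.11 then shift cm [-0.07 -0.09  3.18] F [ 0.2 -0.1 -0.1] w 0.023 t 16.5 j6 0.39
level turn x,y deg [ 0.2  -0.46]
tip u,n,z mm [-30.6   1.3  58.8] F u,n,z [ 0.2  0.  -0.1] torque [ 0.04 -0.04  0.02]
```

```bash
python3 -m pendant '[[[-0.07,0,2,0.2,-0.5,1.1,-0.6],[0,0,2,0,0,0,-0.6],[0,0,1.2,0,0,0,-0.6],[0,0,0,0,0,0,-0.6]]]';python3 -c "
from h import *
t,y=ins(.025);plan(t,y);rep()"
```

```text
clock: 17.0
eef_pos: [0.4886, 0.1266, 0.0483]
tcp_rot: [-1.436, 2.792, 0.0]
contact_force: [0.3, -0.2, -0.3]
gripper_width: 0.0227
pos [0.4886 0.1266 0.0483] yaw -125.55 tilt 0.13 turn first 0.51 then shift cm [ 0.33 -0.75  0.55] F [ 0.3 -0.2 -0.3] w 0.0227 t 17.0 j6 0.37
level turn x,y deg [-0.05  0.12]
tip u,n,z mm [-32.4   4.1   5.5] F u,n,z [ 0.4 -0.  -0.3] torque [-0.05  0.06  0.01]
```

```bash
python3 -m pendant '[[[0.33,-0.3,0.4,0,0.1,0.5,-0.6],[0,0,0,0,0,0,-0.6],[0,0,0,0,0,0,-0.6]]]';python3 -c "
from h import *
t,y=ins(.025);plan(t,y);rep()"
```

```text
clock: 17.38
eef_pos: [0.4902, 0.1228, 0.0453]
tcp_rot: [-1.425, 2.796, -0.001]
contact_force: [-0.3, 0.0, -0.9]
gripper_width: 0.023
pos [0.4902 0.1228 0.0453] yaw -125.99 tilt 0.2 turn first 0.07 then shift cm [ 0.12 -0.4   0.25] F [-0.3  0.  -0.9] w 0.023 t 17.375 j6 0.37
level turn x,y deg [-0.13  0.16]
tip u,n,z mm [-29.    1.3   2.7] F u,n,z [-0.3 -0.2 -0.9] torque [ 0.03 -0.01 -0.01]
```

```bash
python3 -m pendant '[[[0.12,-0.2,0.25,-0.1,0.15,0.1,-0.6],[0,0,0,0,0,0,-0.6],[0,0,0,0,0,0,-0.6]]]';python3 - <<'E'
from h import *
s=ctrl.state(); im=optics.grab_frame("wrist")[:,:,::-1].copy(); sc=optics.grab_frame("scene")[:,:,::-1].copy(); tp=optics.grab_frame("top")[:,:,::-1].copy()
np.save("w9.npy",np.r_[s["eef_pos"],s["tcp_rot"]]); cv2.imwrite("pics/w9.png",im); cv2.imwrite("pics/s9.png",sc); cv2.imwrite("pics/t9.png",tp)
t,y=ins(.025);plan(t,y);rep()
C=cam("wrist",s);print(proj(C,(.579,.0455,.063)))
u,v=map(int,proj(C,(.579,.0455,.055))); S=cam("scene");a,b=map(int,proj(S,(.579,.0455,.045)));print("offs",u-60,v-60,a-35,b-35)
cv2.imwrite("pics/v12.png",np.hstack([crop(im,u-60,v-60,100,140,4),crop(sc,a-30,b-35,57,80,7)[:560]]))
E
```

```text
clock: 17.75
eef_pos: [0.4915, 0.1206, 0.0433]
tcp_rot: [-1.423, 2.799, -0.0]
contact_force: [-0.4, 0.1, -1.5]
gripper_width: 0.0227
pos [0.4914 0.1206 0.0432] yaw -126.1 tilt 0.08 turn first -0.04 then shift cm [ 0.01 -0.17  0.04] F [-0.1  0.4 -1.3] w 0.023 t 17.9 j6 0.38
level turn x,y deg [-0.05  0.07]
tip u,n,z mm [-26.7   0.1   0.5] F u,n,z [-0.3  0.3 -1.3] torque [ 0.02 -0.04 -0.  ]
(np.float64(355.6648659838889), np.float64(-43.06307698563356))
offs 293 -91 259 222Traceback (most recent call last):
  File "<stdin>", line 7, in <module>
  File "h.py", line 24, in crop
    return cv2.resize(im[y:y+h,x:x+w],None,fx=s,fy=s,interpolation=cv2.INTER_CUBIC)
           ~~~~~~~~~~^^^^^^^^^^^^^^^^^^^^^^^^^^^^^^^^^^^^^^^^^^^^^^^^^^^^^^^^^^^^^^
cv2.error: OpenCV(4.12.0) /io/opencv/modules/imgproc/src/resize.cpp:4208: error: (-215:Assertion failed) !ssize.empty() in function 'resize'
```

The axle is outside the wrist view here, so I'll go in by feel and keep the last picture for later.

```bash
python3 -m pendant '[[[0,-0.5,0.04,0,0,0,-0.6],[0,-0.5,0,0,0,0,-0.6],[0,-0.3,0,0,0,0,-0.6],[0,0,0,0,0,0,-0.6]]]';python3 -c "
from h import *
t,y=ins(.008);plan(t,y);rep()"
```

```text
clock: 18.4
eef_pos: [0.5029, 0.1124, 0.0428]
tcp_rot: [-1.423, 2.799, -0.0]
contact_force: [-0.4, 0.2, -0.1]
gripper_width: 0.0229
pos [0.5029 0.1124 0.0428] yaw -126.11 tilt 0.09 turn first -0.05 then shift cm [ 0.01 -0.46  0.  ] F [-0.4  0.2 -0.1] w 0.0229 t 18.4 j6 0.4
level turn x,y deg [-0.05  0.07]
tip u,n,z mm [-12.6   0.    0.1] F u,n,z [-0.5 -0.1 -0.1] torque [0.01 0.06 0.01]
```

```bash
for i in 1 ; do python3 -m pendant '[[[0,-0.15,0,0,0,0,-0.6],[0,-0.15,0,0,0,0,-0.6],[0,0,0,0,0,0,-0.6]]]'; done; python3 -c "
from h import *
rep()"; python3 -m pendant '[[[0,-0.15,0,0,0,0,-0.6],[0,-0.1,0,0,0,0,-0.6]]]'; python3 -c "
from h import *
t,y=ins(.0);plan(t,y);rep()"
```

```text
clock: 18.77
eef_pos: [0.5054, 0.1105, 0.0428]
tcp_rot: [-1.423, 2.799, -0.0]
contact_force: [-0.1, 0.1, -1.2]
gripper_width: 0.0228
tip u,n,z mm [-9.5 -0.1  0. ] F u,n,z [-0.1  0.  -1.2] torque [ 0.02  0.02 -0.09]
clock: 19.02
eef_pos: [0.5074, 0.109, 0.0428]
tcp_rot: [-1.423, 2.799, -0.0]
contact_force: [-0.2, 0.2, -0.5]
gripper_width: 0.0229
pos [0.5074 0.109  0.0428] yaw -126.1 tilt 0.08 turn first -0.04 then shift cm [-0.01 -0.69  0.  ] F [-0.2  0.2 -0.5] w 0.0229 t 19.025 j6 0.42
level turn x,y deg [-0.05  0.06]
tip u,n,z mm [-6.9 -0.1  0.1] F u,n,z [-0.3 -0.  -0.5] torque [-0.01  0.03 -0.04]
```

```bash
python3 -m pendant '[[[0,-0.2,0,0,0,0,-0.6],[0,-0.2,0,0,0,0,-0.6],[0,-0.2,0,0,0,0,-0.6]]]'; python3 -c "
from h import *
rep()"; python3 -m pendant '[[[0,-0.2,0,0,0,0,-0.6],[0,-0.2,0,0,0,0,-0.6],[0,-0.2,0,0,0,0,-0.6]]]'; python3 -c "
from h import *
t,y=ins(-.043);plan(t,y);rep()"
```

```text
clock: 19.4
eef_pos: [0.5126, 0.1053, 0.0428]
tcp_rot: [-1.423, 2.799, -0.0]
contact_force: [0.1, 0.2, -0.1]
gripper_width: 0.023
tip u,n,z mm [-0.6 -0.1  0.1] F u,n,z [-0.   0.3 -0.1] torque [-0.01  0.03  0.05]
clock: 19.77
eef_pos: [0.5178, 0.1014, 0.0428]
tcp_rot: [-1.423, 2.799, -0.0]
contact_force: [-0.6, -0.9, -0.8]
gripper_width: 0.0228
pos [0.5178 0.1014 0.0428] yaw -126.09 tilt 0.07 turn first -0.03 then shift cm [-0.05 -3.71  0.  ] F [-0.6 -0.9 -0.8] w 0.0228 t 19.775 j6 0.44
level turn x,y deg [-0.05  0.06]
tip u,n,z mm [ 5.9 -0.2  0. ] F u,n,z [ 0.  -1.1 -0.8] torque [-0.02  0.01  0.01]
```

```bash
python3 -m pendant '[[[-0.02,-0.2,0,0,0,0,-0.6],[0,-0.2,0,0,0,0,-0.6],[0,-0.2,0,0,0,0,-0.6]]]'; python3 -c "
from h import *
rep()"; python3 -m pendant '[[[0,-0.15,0,0,0,0,-0.6],[0,-0.15,0,0,0,0,-0.6],[0,-0.1,0,0,0,0,-0.6]]]'; python3 -c "
from h import *
t,y=ins(-.043);plan(t,y);rep()"
```

```text
clock: 20.15
eef_pos: [0.5231, 0.0978, 0.0428]
tcp_rot: [-1.423, 2.799, -0.0]
contact_force: [-0.4, 0.2, -0.2]
gripper_width: 0.0231
tip u,n,z mm [12.3 -0.1  0. ] F u,n,z [-0.5 -0.1 -0.2] torque [0.02 0.04 0.05]
clock: 20.52
eef_pos: [0.5266, 0.0952, 0.0427]
tcp_rot: [-1.423, 2.799, -0.0]
contact_force: [0.0, -0.2, -0.0]
gripper_width: 0.023
pos [0.5266 0.0952 0.0427] yaw -126.1 tilt 0.07 turn first -0.04 then shift cm [-0.04 -2.63 -0.  ] F [ 0.  -0.2 -0. ] w 0.023 t 20.525 j6 0.46
level turn x,y deg [-0.04  0.06]
tip u,n,z mm [16.7 -0.2 -0. ] F u,n,z [ 0.1 -0.2 -0. ] torque [ 0.01  0.01 -0.08]
```

```bash
python3 -m pendant '[[[-0.02,-0.15,0,0,0,0,-0.6],[0,-0.15,0,0,0,0,-0.6]]]'; python3 -c "
from h import *
rep()"; python3 -m pendant '[[[0,-0.1,0,0,0,0,-0.6],[0,-0.1,0,0,0,0,-0.6]]]'; python3 -c "
from h import *
rep()";python3 -m pendant '[[[0,-0.1,0,0,0,0,-0.6],[0,-0.1,0,0,0,0,-0.6]]]'; python3 -c "
from h import *
rep();t,y=ins(-.043);plan(t,y)"
```

```text
clock: 20.78
eef_pos: [0.5293, 0.0935, 0.0428]
tcp_rot: [-1.423, 2.799, -0.0]
contact_force: [-0.1, -0.3, -1.2]
gripper_width: 0.0227
tip u,n,z mm [19.8  0.   0. ] F u,n,z [ 0.1 -0.3 -1.2] torque [ 0.02  0.01 -0.05]
clock: 21.02
eef_pos: [0.531, 0.0923, 0.0427]
tcp_rot: [-1.423, 2.799, -0.0]
contact_force: [0.0, -0.1, -0.5]
gripper_width: 0.0231
tip u,n,z mm [22. -0. -0.] F u,n,z [ 0.1 -0.1 -0.5] torque [-0.   -0.    0.01]
clock: 21.28
eef_pos: [0.533, 0.0914, 0.0428]
tcp_rot: [-1.423, 2.798, 0.0]
contact_force: [-0.5, 2.7, -0.4]
gripper_width: 0.0229
tip u,n,z mm [24.1  0.4  0.1] F u,n,z [-2.   1.9 -0.4] torque [0.53 0.11 0.08]
pos [0.533  0.0914 0.0428] yaw -126.08 tilt 0.12 turn first -0.02 then shift cm [ 0.03 -1.89  0.  ] F [-0.5  2.7 -0.4] w 0.0229 t 21.275 j6 0.47
level turn x,y deg [-0.05  0.1 ]
```

```bash
for i in 1; do python3 -m pendant '[[[0,-0.1,0,0,0,0,-0.6],[0,-0.1,0,0,0,0,-0.6]]]' >/dev/null; python3 -c "
from h import *
rep()"; python3 -m pendant '[[[0,-0.1,0,0,0,0,-0.6],[0,-0.1,0,0,0,0,-0.6]]]' >/dev/null; python3 -c "
from h import *
rep();t,y=ins(-.043);plan(t,y)"; done
```

```text
tip u,n,z mm [26.   1.3  0.2] F u,n,z [-3.   1.1 -1.4] torque [0.89 0.33 0.05]
tip u,n,z mm [27.5  1.3  0. ] F u,n,z [-3.2  1.9 -2.2] torque [0.78 0.27 0.1 ]
pos [0.5362 0.0901 0.0428] yaw -126.04 tilt 0.17 turn first 0.02 then shift cm [ 0.11 -1.55  0.  ] F [-1.5  3.4 -2.2] w 0.0228 t 21.775 j6 0.48
level turn x,y deg [-0.02  0.17]
```

```bash
python3 -m pendant '[[[0.03,-0.13,0,0,0,0,-0.6],[0,-0.13,0,0,0,0,-0.6]]]' >/dev/null; python3 -c "
from h import *
rep()"; python3 -m pendant '[[[0.03,-0.13,0,0,0,0,-0.6],[0,-0.13,0,0,0,0,-0.6]]]' >/dev/null; python3 -c "
from h import *
rep();t,y=ins(-.043);plan(t,y)"
```

```text
tip u,n,z mm [30.1  1.3 -0. ] F u,n,z [-2.2  2.2 -0.8] torque [0.83 0.24 0.09]
tip u,n,z mm [33.4  1.3  0.2] F u,n,z [-2.   2.4 -0.8] torque [0.71 0.11 0.12]
pos [0.541  0.0866 0.0429] yaw -126.0 tilt 0.24 turn first 0.06 then shift cm [ 0.11 -0.97  0.01] F [-0.2  3.1 -0.8] w 0.0231 t 22.275 j6 0.49
level turn x,y deg [-0.07  0.23]
```

```bash
python3 -m pendant '[[[0.03,-0.13,0,0,0.1,0,-0.6],[0,-0.13,0,0,0,0,-0.6]]]' >/dev/null; python3 -c "
from h import *
rep()"; python3 -m pendant '[[[0.03,-0.13,0,0,0.1,0,-0.6],[0,-0.13,0,0,0,0,-0.6]]]' >/dev/null; python3 -c "
from h import *
rep()"; python3 -m pendant '[[[0.03,-0.13,0,0,0,0,-0.6],[0,-0.1,0,0,0,0,-0.6]]]' >/dev/null; python3 -c "
from h import *
rep();t,y=ins(-.043);plan(t,y)"
```

```text
tip u,n,z mm [37.   1.3  0.7] F u,n,z [-0.5  2.  -1. ] torque [ 0.22 -0.21  0.07]
tip u,n,z mm [40.3  0.7  0.9] F u,n,z [ 0.2 -0.5 -1.3] torque [ 0.13 -0.08  0.04]
tip u,n,z mm [42.7  0.   0.8] F u,n,z [-0.6  1.4 -0.7] torque [ 0.37 -0.14  0.01]
pos [0.5479 0.0802 0.0433] yaw -126.03 tilt 0.16 turn first 0.03 then shift cm [-0.   -0.03  0.05] F [ 0.3  1.5 -0.7] w 0.0232 t 23.025 j6 0.5
level turn x,y deg [-0.16  0.04]
```

The tip is at +42.7 mm against a home value of 43 mm, and the reaction force dropped away past the crest. That means it snapped home, so I'll release and back off upward.

```bash
python3 -m pendant '[[[0,0,0,0,0,0,-0.3],[0,0,0,0,0,0,-0.1],[0,0,0,0,0,0,0],[0,0,0,0,0,0,0.2],[0,0,-2,0,0,0,0.2],[0,0,-5,0,0,0,0.2],[0,0,0,0,0,0,0.2]]]'; python3 -m pendant '[[[0,5,-4,0,0,0,0.2],[0,5,-2,0,0,0,0.2],[0,3,0,0,0,0,0.2],[0,0,0,0,0,0,0.2],[0,0,0,0,0,0,0.2]]]'
python3 - <<'E'
from h import *
plan(A); s=ctrl.state(); C=cam("wrist",s);c=proj(C,(.57,.052,.05)); print(c)
im=optics.grab_frame("wrist")[:,:,::-1]; sc=optics.grab_frame("scene")[:,:,::-1]; np.save("w10.npy",np.r_[s["eef_pos"],s["tcp_rot"]])
cv2.imwrite("pics/w10.png",im)
S=cam("scene");a,b=map(int,proj(S,(.579,.0455,.04)))
u=min(max(int(c[0])-60,0),520);v=min(max(int(c[1])-70,0),340); print(u,v,a-30,b-30)
cv2.imwrite("pics/v12.png",np.hstack([crop(im,u,v,100,140,4),crop(sc,a-25,b-40,57,80,7)]))
E
```

```text
clock: 23.9
eef_pos: [0.5465, 0.0793, 0.1146]
tcp_rot: [1.423, -2.797, 0.004]
contact_force: [0.6, 0.3, -0.5]
gripper_width: 0.0515
clock: 24.52
eef_pos: [0.4401, 0.156, 0.1708]
tcp_rot: [1.418, -2.794, 0.002]
contact_force: [0.8, -0.2, -0.0]
gripper_width: 0.0512
pos [0.4401 0.156  0.1708] yaw -126.18 tilt 0.48 turn first 0 then shift cm [  0.62 -17.76  12.49] F [ 0.8 -0.2 -0. ] w 0.0512 t 24.525 j6 0.25
level turn x,y deg [ 0.14 -0.46]
(np.float64(331.7337262798792), np.float64(-41.798945986503355))
271 0 264 229
```

View pics/v12.png

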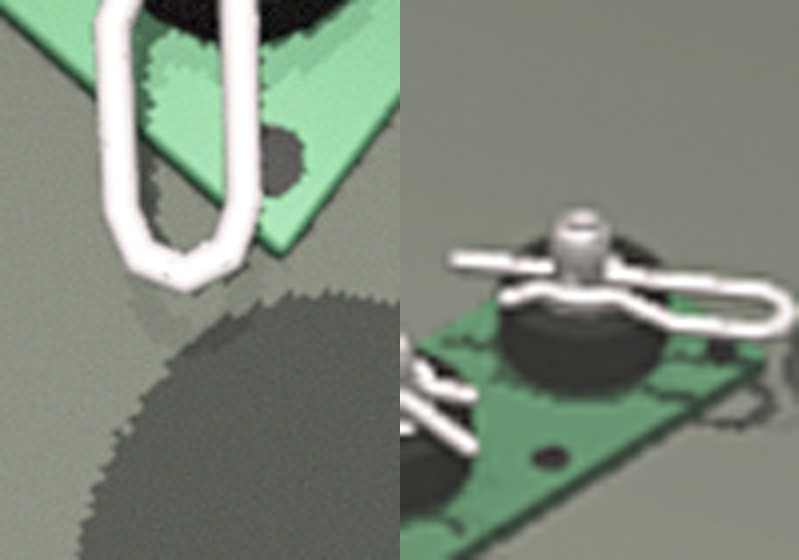

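The scene crop shows the straight leg going through the axle and out the far side, the bent leg hugging the outside, and the roller down. I'll check this numerically from the same picture: tip at about (276.5,256), loop end at about (325,263).

Run:
```python
from h import *
S=cam("scene");psi=np.radians(-35.5);u=np.array([np.cos(psi),np.sin(psi)])
for n,p in [("tip, expect +43",(269+50/7,219+259/7)),("loop end, expect -71",(269+393/7,219+308/7))]: print(n,((atz(S,p,.0455)-A)[:2]@u*1000).round(1))
s=ctrl.state();print(s["clock"],s["contact_force"].round(1)); print(ctrl.sign_off())
```

```text
tip, expect +43 41.3
loop end, expect -71 -71.1
24.625 [ 0.2  0.1 -0.5]
the job is handed in; nothing more can be done
None
```

The loose black roller is fully down on the bare axle and the R-clip is through the cross-hole and home around it. I let go, backed the arm clear and handed the job in at about 24.6 s. The hand-in gives no verdict.

- **Roller:** It went down with no noticeable resistance. The wrist picture taken after release showed it down, with its hub concentric with the axle.
- **Clip:** The axle's black line put the hole at about -35.5° in the world frame. The straight leg went in on the first try. The wrist sensor read under 5 N between steps, well below 25 N, and the force fell away once the crest passed the axle.
- **Final position:** By the arm's own measurement, the tip stopped at +42.7 mm past the axle centre (43 mm is home). Measured in the last scene picture, it was at +41.3 mm, with the loop end at -71.1 mm (-71 mm expected). The 1.7 mm gap at the tip is about one pixel or calibration error and well inside the 6 mm limit.
- **Disagreements and limits:** The wrist camera read about 1–1.5 mm off from the gripped roller and the other cameras; I corrected for this. In the last wrist picture the axle was outside the frame, so the final visual check rests on the scene camera alone. I did not re-measure the bystanders; the arm stayed clear of them on every move.

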